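Set the stone mill's lever to the red tab

ROBOT

A 7-joint arm with a two-finger parallel gripper is mounted at the origin on the work surface. World frame = base frame: x ahead of the robot, y to its left, z up, the work surface at z = 0. Lengths are in m, angles in degrees, forces in N, time in s.
With the tool pointing down it reaches from about 0.4 to 0.875 m from the base axis. Payload 6.5 kg.
Tool frame: the origin (TCP) lies midway between the tips of the shut fingers; the grasp point (between the pads) lies 19 mm behind it; z points along the fingers, y is the line along which they close (so a half turn about z gives the same grasp; the last joint's range is limited). The gripper opens to 88 mm and grips with 3 to 60 N. Pads are 18 mm wide; open, the fingers measure 123 mm over their backs; the gripper's body (75 mm by 187 mm) begins 45 mm behind the grasp point.
Start: joints at [65.248, 30.733, -0.252, 88.115, 0.149, 61.152, -4.079], TCP at [0.232, -0.607, 0.239] pointing down, gripper open.
Joint ranges: [-154.64, 154.64], [-21.42, 123.67], [-72.66, 72.17], [13.99, 137.28], [-74.86, 254.86], [10.95, 109.41], [-158.01, 158.01]. Speed limits (degrees/s): [136.94, 136.94, 180, 180, 180, 180, 180].

INTERFACE

Orientations are given as a 3x3 rotation matrix whose columns are the frame's x, y, z axes.
In Python, from rig import * gives the robot as it stands.
- The arm moves only by the tool step_arm, never from a script. Its arguments are lists of equal length, an entry for each row: "xyz": the shift along the tool's x, y, z in mm, a list of three; "delta_rot": the turn, a rotation vector about the tool's x, y, z in rad, a list of three; "jaw": the finger opening in mm, from 0 to 88.1. A call has exactly 10 rows; each row is the pose to reach, as a shift and turn from the pose commanded when the call began, along the tool's axes at that moment; what a row does not reach only later rows make up. A row lasts 1/10 s, in which the tool goes at most 50 mm and 8.59 degrees, less where a joint would pass 70% of its speed; a pose out of reach is approached as far as the arm can. A call with a gripper value outside its range is refused whole. The fingers move at their own pace and stop on an object; "squeeze" is the grip in N (left out, the last holds). Time passes only in rows, so rows that repeat a pose let the fingers close, or fill a call up. It gives the time, the measured TCP pose, the force, the opening and the grip force at its end, in the units of the state.
- sense(): the state, without advancing time (a new reading comes with each control period).
- camera(name): name is "scene" or "side" or "wrist"; returns a dict with "image" (480x640x3 uint8, blue, green, red), "camera_matrix" (3x3 intrinsics, pixels), "view" (4x4, takes a point from world to camera coordinates). Camera axes: x right, y down, z forward; pixel columns grow to the right and rows downward; lengths in m; the calibration is good to about 2 mm. A picture is of the moment at which its call begins. There is no depth.
- close_job(): hands the job in; it is judged then, once.
The state is a dict: "time_s": time; "joints": joint angles; "joint_vel": joint speeds; "effort": joint torques, N m; "position": TCP position; "tcp_rot": TCP orientation; "wrist_force": force on the tool from outside, world axes, zero at the start; "moment": the same for the moment, N m; "grip_width": finger opening in m; "gripper_force": force on a finger pad.
Only numpy, scipy, OpenCV 4.12 (cv2) and the standard library are available. Lean on these libraries where they do the work, as an engineer would, in place of code of your own. Each camera call takes 0.05 s, during which the arm holds its last target. There are 200 camera calls.

TASK

Set the stone mill for grinding chiles: swing its setting lever to the red tab on the scale, so that the lever's arm lies over the middle of the tab. One of the two tall table mills (black pepper, white salt) is standing in the lever's way on that side: first lift that one out and set it down upright, fully on the round cork mat, without dropping it. The lever must not strike either mill, and the other mill and everything else on the worktop stay where they are.

Things in the scene. Friction and masses are not known exactly. Their poses are not given: they have to be found in the camera images.
- grinder: stone burr mill, fixed, birch housing 200 x 200 mm. Origin on the table at the housing's middle, straight below the vertical lever axis; -x points out of its front (towards the robot give or take 0.3 rad), z up. Flat deck at 135 mm height; collar of 63 mm radius up to 172 mm. The spout stands out 40 mm from the front at 62 to 107 mm height.
- hopper_top (a point): centre of the top of the mill's round wooden hopper, on the lever axis 253 mm above the table. The hopper's radius grows from 60 mm at 185 mm height to 78 mm at 235 to 253 mm; a small lid knob reaches 272 mm. Keep the gripper's body clear of it.
- lever (a joint): angle (rad) of the mill's setting lever about the vertical axis. 0: straight out of the front. At q it points along (-cos q, -sin q) in the grinder's x, y, so positive (anticlockwise from above) swings to the grinder's -y side. Stops at -0.9 and 0.9; starts within -0.2 to 0.2. Stiff by friction (0.25 N m, about 1.6 N at the grip), no spring: it stays where left.
- lever_grip (a point): middle of the lever's black grip, 165 mm from the axis, 160 mm above the table; x points back to the axis, y across, z up. The grip is a bar 80 mm long (125 to 205 mm from the axis), 24 wide, 20 thick (150 to 170 mm above the table); further in, a steel arm 12 mm wide, 10 thick passes 13 mm above the tabs. A white line marks the lever's middle.
- red_tab_mark (a point): top centre of the red tab, 16 mm wide along the grinder's y, its top 142 mm above the table and 7 mm above the deck, with a lip down the front. Fixed for the run in the straight slot along the deck's front edge, 88 mm in front of the lever axis and 50 to 80 mm to one side. The lever is to point over it.
- blue_tab_mark (a point): the same for the blue tab (another recipe, not wanted now), on the other side of the scale from the red one.
- pepper_mill_mid (a point): black pepper table mill with a steel collar and top knob, loose, upright, 195 mm tall, about 0.28 kg. Foot 58 mm across, waist 42 mm at 85 mm height; head a plain cylinder 50 mm across from 140 to 176 mm height, the place to grip from above; above it a low dome and a 17 mm knob. This point: on its axis, half-way up, 97.5 mm above its foot; z up along the axis.
- salt_mill_mid (a point): white salt table mill with a steel collar and top knob, loose, upright, 195 mm tall, about 0.28 kg. Foot 58 mm across, waist 42 mm at 85 mm height; head a plain cylinder 50 mm across from 140 to 176 mm height, the place to grip from above; above it a low dome and a 17 mm knob. This point: on its axis, half-way up, 97.5 mm above its foot; z up along the axis.
- cork_mat: round cork mat 130 mm across, 5 mm thick, fixed flat on the table; origin at the centre of its underside.
- catch_bowl: steel catch bowl under the spout, 104 mm across the rim, 45 mm tall, loose; origin at the centre of its underside. Leave in place.
- molcajete: grey stone molcajete on three feet with its pestle in it, about 180 mm across, 108 mm tall to the rim, pestle to 146 mm; loose, heavy; origin at the centre of its underside. Leave in place.
- roaster_plate: red ceramic chile roaster plate, 180 mm across, 22 mm tall, loose; origin at the centre of its underside. Leave in place.
- glass_jar: squat lidded glass jar, 96 mm across, 82 mm tall, loose; origin at the centre of its underside. Leave in place.
- scraper: stainless comal scraper with a wooden handle lying flat, 200 mm long along its x, 75 mm wide, 18 mm tall, loose; origin at mid-length on the table. Leave in place.
- spice_grinder: black push-button spice grinder with a smoky lid and red button, 100 mm across, 172 mm tall, loose; origin at the centre of its underside. Leave in place.
Not all that is in view belongs to the job. Several things look just like the part that bears salt_mill_mid: the one meant starts farthest to the robot's left. Leave any orange look-alike of the part that bears pepper_mill_mid alone.

How it is judged:
By the outcome, as a careful person would: the job done as asked, in the order asked, and still so for the second after the job is handed in, with the robot touching nothing.
It also fails if it takes over 54 s, if anything falls off the work surface, if the arm or the gripper's body presses on something with over 40 N, if the wrist force passes 120 N, or if a joint passes its speed limit or range.

## Working session

There is one attempt and no reset: what is moved stays moved. The work goes in short steps, Python scripts to look and compute and a tool call to move; the robot and the scene stay as the last step left them, time stands still between calls to the robot, and variables do not carry over. Pictures are saved under pics/ and viewed, at most 10 in all, crops included, and the job is handed in when it is done.

Besides the shell and the picture viewer there is one more tool, called after "Call:" by a JSON object that holds its "op" and its "data", one argument or row to a line. step_arm: Moves the arm, as the interface text tells. Its arguments: {"type":"object","properties":{"xyz":{"type":"array"},"delta_rot":{"type":"array"},"jaw":{"type":"array"},"squeeze":{"type":"number"}},"required":["xyz","delta_rot","jaw"]}

```bash
mkdir -p pics
cat > h.py <<'E'
from rig import *
import numpy as np, cv2, pickle
def snap(n,f):
    c=camera(n); cv2.imwrite(f'pics/{f}.png',c['image']); pickle.dump(c,open(f'pics/{f}.pkl','wb')); return c
def load(f): return pickle.load(open(f'pics/{f}.pkl','rb'))
def ray(c,u,v):
    V=np.array(c['view']);R=V[:3,:3];o=-R.T@V[:3,3]
    d=R.T@np.linalg.inv(np.array(c['camera_matrix']))@[u,v,1.]; return o,d/np.linalg.norm(d)
def onz(c,u,v,z):
    o,d=ray(c,u,v); return o+d*(z-o[2])/d[2]
def tri(*a):
    A=0;b=0
    for c,u,v in a:
        o,d=ray(c,u,v);P=np.eye(3)-np.outer(d,d);A=A+P;b=b+P@o
    return np.linalg.solve(A,b)
def proj(c,p):
    V=np.array(c['view']);q=np.array(c['camera_matrix'])@(V[:3,:3]@p+V[:3,3]);return q[:2]/q[2]
E
python3 - <<'E'
from h import *
for n in ("scene","side"):
    c=snap(n,n+"0"); print(n,ray(c,320,240))
s=sense();print(s['time_s'],s['position'],s['tcp_rot'])
E
```

```text
scene (array([ 0.67217119, -0.69535872,  0.80293244]), array([-0.16673495,  0.73213019, -0.66044291]))
side (array([0.03551968, 0.83566851, 1.23520907]), array([ 0.32797164, -0.578848  , -0.7465719 ]))
0.1 [ 0.2322853  -0.60650775  0.23793154] [[ 9.33819108e-01  3.57744876e-01 -6.90508277e-04]
 [ 3.57745511e-01 -9.33818093e-01  1.38536805e-03]
 [-1.49200800e-04 -1.54070940e-03 -9.99998802e-01]]
```

View pics/scene0.png

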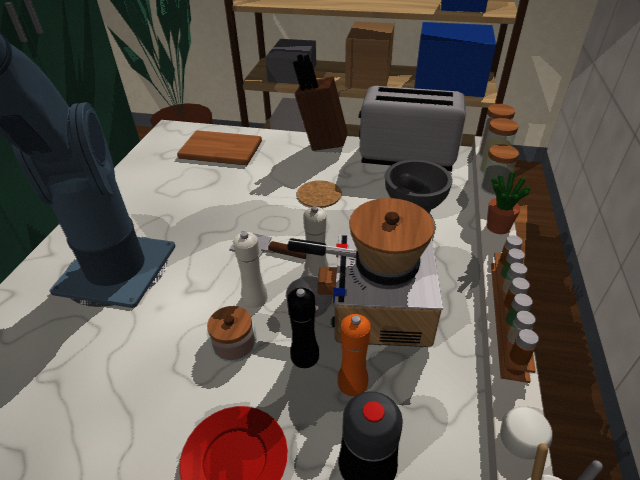

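View pics/side0.png

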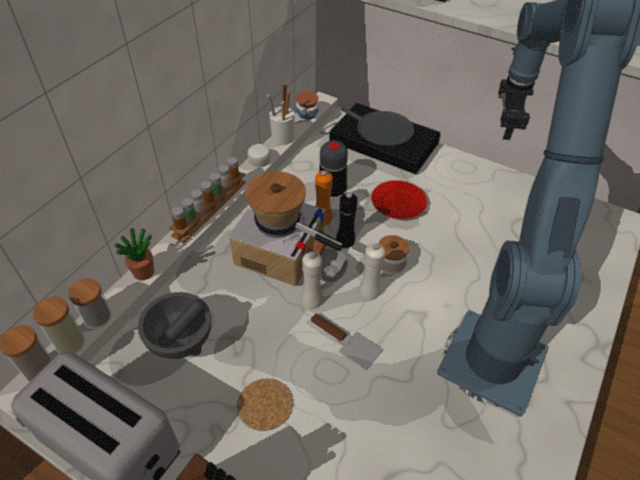

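Scene: the white mills have knobs at (315,211) and (247,236), the black mill is at (301,293), the orange look-alike at (355,322), the red tab near (342,246) and the blue tab near (340,292). Side: the white mills are at (313,257) and (373,250), and the mat at (265,404). I'll measure these and enlarge the area.

Run:
```python
from h import *
a=load('scene0');b=load('side0')
for n,p,q in (('w1',(315,210),(313,254)),('w2',(247,235),(374,247)),('blk',(301,292),(348,195)),('knobhopper',(391,216),(278,187))):
    print(n,tri((a,*p),(b,*q)).round(4))
def centroids(c,lo,hi,name,z,minA=15):
    h=cv2.cvtColor(c['image'],cv2.COLOR_BGR2HSV)
    m=cv2.inRange(h,lo,hi);n,l,s,ct=cv2.connectedComponentsWithStats(m)
    for i in range(1,n):
        if s[i,4]>=minA: print(name,ct[i].round(1),s[i].tolist(),onz(c,*ct[i],z).round(4))
for c in (a,b):
    centroids(c,(0,200,90),(4,255,255),'red',.142); centroids(c,(112,150,60),(125,255,255),'blue',.142)
    centroids(c,(8,70,60),(18,200,255),'cork',.005,600)
A=cv2.resize(a['image'][195:315,225:375],None,fx=4.0,fy=4.0,interpolation=2)
B=cv2.resize(b['image'][185:305,285:395],None,fx=4.0,fy=4.0,interpolation=2)
cv2.imwrite('pics/cropA.png',A[:, :600]);cv2.imwrite('pics/cropB.png',B)
```

```text
w1 [0.4864 0.0752 0.1908]
w2 [ 0.3686 -0.0267  0.1882]
blk [ 0.5134 -0.1571  0.1898]
knobhopper [ 0.6482 -0.0148  0.2676]
red [341.9 245.3] [337, 244, 10, 4, 35] [0.5539 0.0294 0.142 ]
red [373.  410.9] [363, 401, 21, 20, 328] [ 0.6642 -0.329   0.142 ]
red [233.  449.9] [180, 407, 107, 73, 5790] [ 0.477  -0.4272  0.142 ]
blue [431.6  57.1] [428, 54, 9, 7, 17] [0.7027 1.1329 0.142 ]
blue [434.7  84.8] [432, 82, 7, 7, 15] [0.721  0.8813 0.142 ]
blue [459.8  85.5] [456, 84, 9, 5, 15] [0.8032 0.8891 0.142 ]
blue [338.3 291.8] [333, 288, 12, 12, 97] [ 0.57   -0.1015  0.142 ]
cork [382.4   9.3] [233, 0, 285, 25, 4525] [0.4094 2.2098 0.005 ]
cork [364.9  69.1] [315, 33, 100, 66, 2936] [0.4305 1.3237 0.005 ]
cork [494.4 109.7] [464, 77, 55, 59, 1171] [0.9528 1.0207 0.005 ]
cork [220.1 146.6] [177, 130, 85, 34, 2034] [0.0455 0.5889 0.005 ]
cork [318.6 193.4] [297, 180, 45, 28, 947] [0.4247 0.3882 0.005 ]
cork [524.5 216.5] [488, 193, 71, 74, 1546] [0.9917 0.3852 0.005 ]
cork [389.2 231.1] [349, 198, 86, 75, 4421] [0.6415 0.2575 0.005 ]
cork [394.9 320.9] [335, 305, 106, 42, 2264] [ 0.6828 -0.
[... 254 characters left out ...]
, 1322] [ 0.4031 -0.2674  0.142 ]
red [300.1 244.9] [296, 242, 9, 7, 35] [0.5517 0.0305 0.142 ]
blue [319.4 214. ] [315, 211, 8, 9, 30] [ 0.5665 -0.0941  0.142 ]
cork [207.5 207.6] [169, 165, 77, 78, 1202] [ 0.947  -0.0503  0.005 ]
cork [275.3 196.9] [246, 171, 60, 56, 2501] [ 0.7925 -0.2022  0.005 ]
cork [271.2 260.1] [230, 236, 94, 49, 1907] [0.6565 0.0225 0.005 ]
cork [622.  403.6] [586, 248, 54, 232, 5952] [-0.3006 -0.0463  0.005 ]
cork [ 84.5 291.2] [68, 278, 33, 28, 701] [1.0309 0.3824 0.005 ]
cork [ 50.4 311.4] [33, 296, 35, 31, 836] [1.0581 0.4772 0.005 ]
cork [ 17.9 340.9] [0, 325, 37, 33, 954] [1.0572 0.583  0.005 ]
cork [264.7 404.1] [238, 379, 55, 52, 2220] [0.4225 0.3962 0.005 ]
```

View pics/cropA.png

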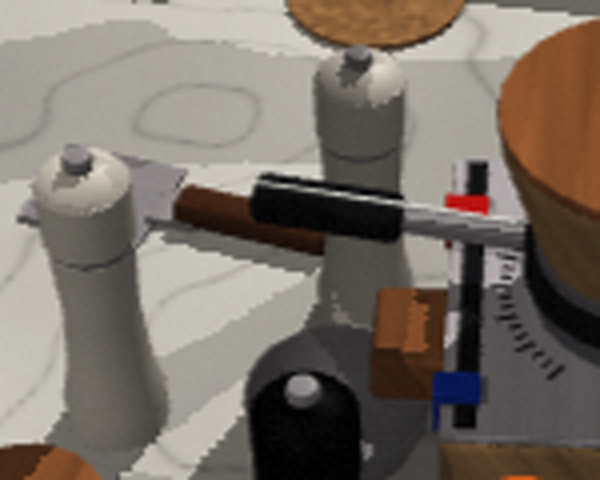

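View pics/cropB.png

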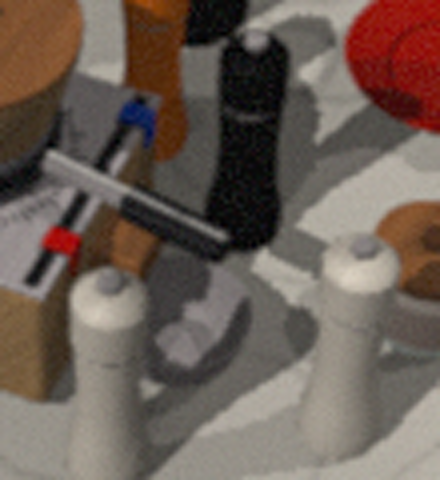

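The two white look-alikes are at scene (315,210), world (0.486, 0.075), and (247,235), world (0.369, -0.027). The first is farther left (larger y) and stands by the red tab in the lever's path, so it is the salt mill to move; the crops confirm this. The lever currently points out between the tabs.

Run:
```python
from h import *
a=load('scene0');b=load('side0')
print('tip',onz(a,289.5,241.5,.17),onz(b,342,243.7,.17),'arm',onz(a,325,246.5,.17))
# mill head outline: axis check at head mid-height from mask width
for c,x0,x1,y0,y1 in ((a,295,335,205,232),(b,295,330,248,275)):
    g=c['image'][y0:y1,x0:x1].astype(int)
    hs=cv2.cvtColor(c['image'],cv2.COLOR_BGR2HSV)[y0:y1,x0:x1]
    for r in range(6,y1-y0,4): print(y0+r,' '.join(str(v) for v in hs[r,:,2]))
```

```text
tip [ 0.45234625 -0.00980285  0.17      ] [ 0.44876448 -0.00891289  0.17      ] arm [ 0.52631786 -0.01117487  0.17      ]
211 179 179 180 180 180 178 180 180 179 160 144 143 147 151 157 101 65 52 54 54 54 52 112 198 220 221 215 207 204 187 177 176 176 175 176 175 176 175 174 173
215 176 180 178 180 181 179 179 180 125 85 100 111 117 121 125 92 84 83 85 130 143 148 151 184 188 185 182 179 174 172 177 154 171 174 175 174 175 174 174 173
219 178 178 180 180 179 180 181 181 134 85 74 78 83 86 93 98 101 104 106 110 111 113 141 146 142 140 141 125 91 79 84 140 168 174 174 173 173 173 173 173
223 177 177 179 177 180 180 179 177 135 82 72 72 75 78 80 80 81 79 79 82 80 82 80 81 80 83 81 79 76 73 81 134 154 160 169 172 173 172 172 172
227 177 176 178 177 177 179 178 177 157 91 74 75 77 77 78 80 82 80 80 79 80 79 82 80 80 79 76 77 78 77 83 144 153 151 161 166 170 172 170 170
231 177 177 177 176 178 176 173 168 162 146 84 76 79 80 79 78 80 80 79 80 79 80 79 80 80 79 77 76 78 73 97 136 150 164 170 171 170 168 169 170
254 92 138 152 129 91 78 62 59 66 90 128 153 163 165 148 129 122 117 111 102 81 84 91 99 89 57 52 56 64 55 59 63 60 61 63
258 148 115 80 78 76 73 72 116 169 190 190 187 182 173 162 142 125 119 111 115 139 151 139 132 124 111 93 63 59 62 65 63 66 68 61
262 88 76 74 74 66 63 68 113 164 188 194 199 202 203 203 198 191 181 178 175 167 160 152 144 132 115 88 73 64 60 67 68 63 62 66
266 88 79 73 72 65 55 65 106 141 154 163 162 176 183 183 181 181 174 171 161 154 142 130 107 89 80 76 54 64 61 60 82 101 103 106
270 90 71 66 62 60 59 64 97 147 153 156 155 153 152 149 143 139 132 131 117 120 106 99 87 81 77 69 66 70 108 112 112 110 119 127
274 89 79 62 57 60 67 52 73 104 137 154 151 147 147 142 143 136 133 127 116 116 103 86 71 82 71 68 64 57 58 64 92 124 121 130
```

Run:
```python
from h import *
a=load('scene0');b=load('side0')
for p in ([.4864,.0752,.158],[.4864,.0752,.192]): print(proj(a,p),proj(b,p))
s=sense();R=np.array(s['tcp_rot']);p=np.array(s['position'])
for t in ([.43,-.30,.30],[.486,.075,.30]): print((R.T@(np.array(t)-p)*1000).round(1))
```

```text
[314.94555813 222.06829104] [312.50400945 262.30141671]
[314.53968207 209.63877919] [312.60887237 253.58943346]
[ 294.3 -215.6  -61.8]
[ 480.7 -545.7  -61.3]
```

Call:
{"op": "step_arm", "data": {
  "xyz": [
    [25,-20,-25],
    [55,-40,-45],
    [85,-62,-62],
    [115,-84,-62],
    [145,-106,-62],
    [175,-128,-62],
    [205,-150,-62],
    [235,-172,-62],
    [265,-194,-62],
    [294,-216,-62]
  ],
  "delta_rot": [
    [0,0,-0.1],
    [0,0,-0.2],
    [0,0,-0.3],
    [0,0,-0.4],
    [0,0,-0.5],
    [0,0,-0.6],
    [0,0,-0.7],
    [0,0,-0.8],
    [0,0,-0.9],
    [0,0,-1.0]
  ],
  "jaw": [72,72,72,72,72,72,72,72,72,72]
}}

```text
time_s: 1.1
position: [0.4302, -0.2986, 0.3005]
tcp_rot: [[0.199, 0.98, -0.0], [0.98, -0.199, 0.0], [0.0, -0.0, -1.0]]
wrist_force: [0.1, -0.6, 0.3]
grip_width: 0.0721
gripper_force: 0.0
```

```bash
cat > d.py <<'E'
import sys
from h import *
s=sense();R=np.array(s['tcp_rot']);p=np.array(s['position'])
print('t',s['time_s'],'p',p.round(4),'yaw_y',np.degrees(np.arctan2(R[1,1],R[0,1])).round(2),'zz',R[:,2].round(3),'w',s['grip_width'],s['gripper_force'],'F',np.round(s['wrist_force'],1),'j',np.round(s['joints'],1))
a=list(map(float,sys.argv[1:]))
for i in range(0,len(a),3): print(a[i:i+3],(R.T@(np.array(a[i:i+3])-p)*1000).round(1))
E
python3 d.py .486 .075 .30
```

```text
t 1.1 p [ 0.4302 -0.2986  0.3005] yaw_y -11.5 zz [-0.  0. -1.] w 0.07209221832974705 0.0 F [ 0.1 -0.6  0.3] j [ 46.2  15.9 -19.8 102.2   6.   62.9  12.9]
[0.486, 0.075, 0.3] [377.2 -19.8   0.5]
```

Call:
{"op": "step_arm", "data": {
  "xyz": [
    [40,-2,0],
    [80,-4,0],
    [120,-6,0],
    [160,-8,0],
    [200,-10,0],
    [240,-12,0],
    [280,-14,0],
    [320,-16,0],
    [355,-18,0],
    [377,-20,0]
  ],
  "delta_rot": [
    [0,0,-0.1],
    [0,0,-0.2],
    [0,0,-0.3],
    [0,0,-0.4],
    [0,0,-0.5],
    [0,0,-0.6],
    [0,0,-0.7],
    [0,0,-0.8],
    [0,0,-0.9],
    [0,0,-0.98]
  ],
  "jaw": [72,72,72,72,72,72,72,72,72,72]
}}

```text
time_s: 2.1
position: [0.4867, 0.0758, 0.3007]
tcp_rot: [[-0.705, 0.71, -0.0], [0.71, 0.705, 0.001], [0.001, 0.0, -1.0]]
wrist_force: [-0.5, -0.2, -0.1]
grip_width: 0.0724
gripper_force: 0.0
```

```bash
python3 d.py .486 .075 .143; python3 -c "
from h import *
snap('wrist','w1')"
```

```text
t 2.1 p [0.4867 0.0758 0.3007] yaw_y 44.8 zz [-0.     0.001 -1.   ] w 0.07235469791319432 0.0 F [-0.5 -0.2 -0.1] j [ 20.9  15.7 -41.3 105.5  11.5  63.1  20.2]
[0.486, 0.075, 0.143] [ -0.2  -1.1 157.7]
```

View pics/w1.png

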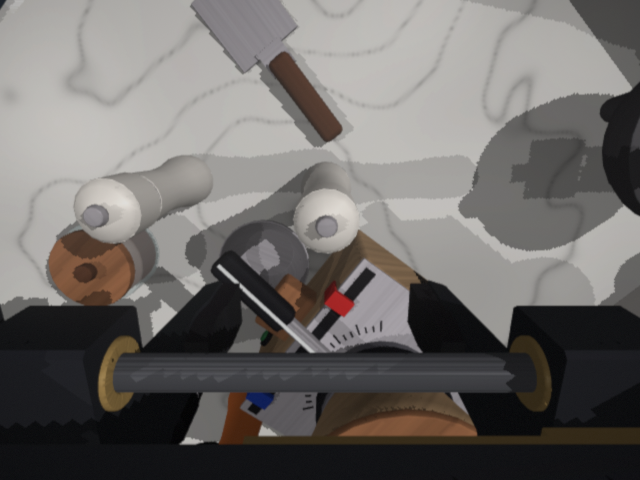

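The wrist view shows the salt mill's knob at (327,227) midway between the fingers, the red tab at (339,302), and the lever's line from (232,256) to (322,350). I'll refine the positions from this view.

Run:
```python
from h import *
a=load('scene0');b=load('side0');w=load('w1')
print('knob',onz(w,327,227,.194))
h=cv2.cvtColor(w['image'],cv2.COLOR_BGR2HSV)
m=cv2.inRange(h,(0,190,90),(5,255,255));n,l,s,ct=cv2.connectedComponentsWithStats(m)
for i in range(1,n):
    if s[i,4]>50: print('red',ct[i],s[i],onz(w,*ct[i],.142))
print('red tri',tri((a,341.9,245.3),(b,300.1,244.9),(w,339,300)))
print('lever',onz(w,230,254,.17),onz(w,285,314,.17))
print('blue',onz(w,258,401,.142))
```

```text
knob [0.48364379 0.08126723 0.194     ]
red [338.61055276 302.73115578] [325 289  28  26 398] [0.55072444 0.02936104 0.142     ]
red tri [0.55190688 0.03042926 0.14042502]
lever [0.4500297  0.00799833 0.17      ] [5.16083903e-01 2.90648832e-04 1.70000000e-01]
blue [ 0.57009548 -0.09987585  0.142     ]
```

Call:
{"op": "step_arm", "data": {
  "xyz": [
    [0,-1,20],
    [0,-1,40],
    [0,-1,60],
    [0,-1,80],
    [0,-1,100],
    [0,-1,118],
    [0,-1,133],
    [0,-1,145],
    [0,-1,154],
    [0,-1,158]
  ],
  "delta_rot": [
    [0,0,0],
    [0,0,0],
    [0,0,0],
    [0,0,0],
    [0,0,0],
    [0,0,0],
    [0,0,0],
    [0,0,0],
    [0,0,0],
    [0,0,0]
  ],
  "jaw": [72,72,72,72,72,72,72,72,72,72]
}}

```text
time_s: 3.15
position: [0.4859, 0.0719, 0.1419]
tcp_rot: [[-0.699, 0.715, -0.001], [0.715, 0.699, -0.0], [0.0, -0.001, -1.0]]
wrist_force: [-0.7, 0.4, -0.1]
grip_width: 0.0721
gripper_force: 0.0
```

Call:
{"op": "step_arm", "data": {
  "xyz": [
    [0,0,0],
    [0,0,0],
    [0,0,0],
    [0,0,0],
    [0,0,0],
    [0,0,0],
    [0,0,0],
    [0,0,0],
    [0,0,0],
    [0,0,0]
  ],
  "delta_rot": [
    [0,0,0],
    [0,0,0],
    [0,0,0],
    [0,0,0],
    [0,0,0],
    [0,0,0],
    [0,0,0],
    [0,0,0],
    [0,0,0],
    [0,0,0]
  ],
  "jaw": [56,52,49,46,44,42,42,42,42,42],
  "squeeze": 20
}}

```text
time_s: 4.15
position: [0.487, 0.0728, 0.1433]
tcp_rot: [[-0.7, 0.714, 0.002], [0.714, 0.7, 0.001], [-0.001, 0.002, -1.0]]
wrist_force: [1.3, 0.7, 6.1]
grip_width: 0.0492
gripper_force: 20.0
```

Call:
{"op": "step_arm", "data": {
  "xyz": [
    [0,0,-2],
    [0,0,-5],
    [0,0,-10],
    [0,0,-18],
    [0,0,-28],
    [0,0,-40],
    [0,0,-52],
    [0,0,-64],
    [0,0,-74],
    [0,0,-80]
  ],
  "delta_rot": [
    [0,0,0],
    [0,0,0],
    [0,0,0],
    [0,0,0],
    [0,0,0],
    [0,0,0],
    [0,0,0],
    [0,0,0],
    [0,0,0],
    [0,0,0]
  ],
  "jaw": [42,42,42,42,42,42,42,42,42,42],
  "squeeze": 25
}}

```text
time_s: 5.15
position: [0.4866, 0.0725, 0.224]
tcp_rot: [[-0.7, 0.714, 0.001], [0.714, 0.7, 0.0], [-0.001, 0.001, -1.0]]
wrist_force: [0.3, 0.2, -4.1]
grip_width: 0.049
gripper_force: 25.0
```

```bash
python3 d.py .424 .391 .226
python3 - <<'E'
from h import *
a=load('scene0');b=load('side0');w=load('w1')
print('wcam',ray(w,320,240)); 
A=cv2.resize(w['image'][235:365,195:345],None,fx=4,fy=4,interpolation=2)
c=snap('side','side1');B=cv2.resize(c['image'][160:310,270:385],None,fx=3.4,fy=3.4,interpolation=2)
H=max(len(A),len(B));A=cv2.copyMakeBorder(A,0,H-len(A),0,0,0);B=cv2.copyMakeBorder(B,0,H-len(B),0,0,0)
I=np.hstack([A,B])[:, :800];print(I.shape,A.shape);cv2.imwrite('pics/c2.png',I)
E
```

```text
t 5.15 p [0.4866 0.0725 0.224 ] yaw_y 44.4 zz [ 0.001  0.    -1.   ] w 0.04897470547576714 24.95026704389602 F [ 0.3  0.2 -4.1] j [ 18.8  21.  -39.5 110.7  16.4  53.8  15.8]
[0.424, 0.391, 0.226] [271.4 178.1  -2.1]
wcam (array([0.43444161, 0.12780957, 0.44632421]), array([ 0.19860067, -0.21501536, -0.95620404]))
(520, 800, 3) (520, 600, 3)
```

View pics/c2.png

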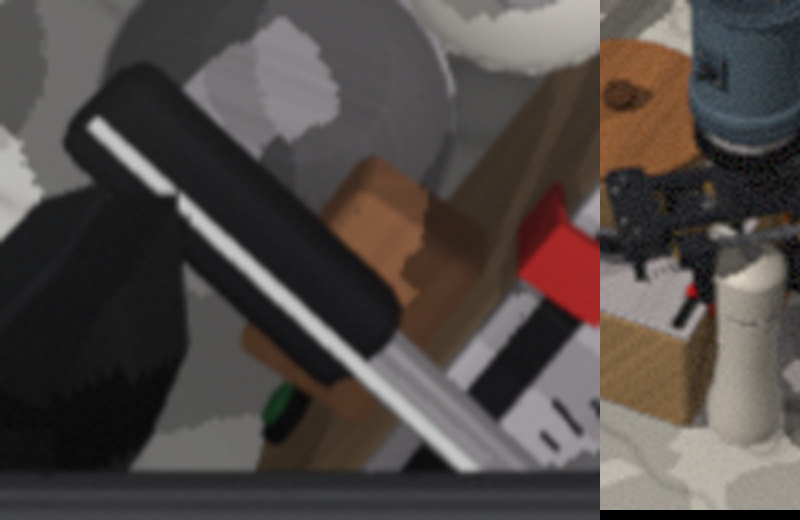

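The crop shows the lever's white line running from wrist (219,266) to (310,352). The mill hangs upright in the grip, so I'll carry it to the mat.

Call:
{"op": "step_arm", "data": {
  "xyz": [
    [4,3,-2],
    [12,8,-2],
    [24,16,-2],
    [38,25,-2],
    [54,35,-2],
    [70,46,-2],
    [86,56,-2],
    [102,67,-2],
    [118,77,-2],
    [135,89,-2]
  ],
  "delta_rot": [
    [0,0,0],
    [0,0,0],
    [0,0,0],
    [0,0,0],
    [0,0,0],
    [0,0,0],
    [0,0,0],
    [0,0,0],
    [0,0,0],
    [0,0,0]
  ],
  "jaw": [42,42,42,42,42,42,42,42,42,42]
}}

```text
time_s: 6.2
position: [0.4542, 0.2323, 0.2241]
tcp_rot: [[-0.7, 0.714, -0.001], [0.714, 0.7, -0.0], [0.001, -0.001, -1.0]]
wrist_force: [1.3, -0.5, -3.7]
grip_width: 0.049
gripper_force: 24.9
```

Call:
{"op": "step_arm", "data": {
  "xyz": [
    [17,11,0],
    [34,22,0],
    [51,33,0],
    [67,44,0],
    [83,54,0],
    [99,65,0],
    [113,74,0],
    [124,81,0],
    [132,87,0],
    [136,89,0]
  ],
  "delta_rot": [
    [0,0,0],
    [0,0,0],
    [0,0,0],
    [0,0,0],
    [0,0,0],
    [0,0,0],
    [0,0,0],
    [0,0,0],
    [0,0,0],
    [0,0,0]
  ],
  "jaw": [42,42,42,42,42,42,42,42,42,42]
}}

```text
time_s: 7.2
position: [0.4232, 0.3916, 0.2245]
tcp_rot: [[-0.7, 0.714, -0.001], [0.714, 0.7, 0.0], [0.001, -0.0, -1.0]]
wrist_force: [-0.4, -0.5, -4.2]
grip_width: 0.0493
gripper_force: 25.0
```

```bash
python3 d.py .424 .391 .155
python3 - <<'E'
from h import *
w=load('w1');print('line',onz(w,218.75,265.75,.17),onz(w,310,352,.168))
a=snap('scene','s2');b=snap('side','d2')
h=[cv2.cvtColor(x['image'],cv2.COLOR_BGR2HSV) for x in (a,b)]
A=cv2.resize(a['image'][120:270,240:390],None,fx=2.6,fy=2.6);B=cv2.resize(b['image'][300:450,190:340],None,fx=2.6,fy=2.6)
cv2.imwrite('pics/c3.png',np.hstack([A,B]))
E
```

```text
t 7.2 p [0.4232 0.3916 0.2245] yaw_y 44.46 zz [-0.001  0.    -1.   ] w 0.04934892535013961 24.954145713709295 F [-0.4 -0.5 -4.2] j [-17.1  30.2 -41.   98.6  22.5  59.7 -21.4]
[0.424, 0.391, 0.155] [-1.   0.2 69.5]
line [ 0.45015377 -0.00568601  0.17      ] [ 0.55644218 -0.01188137  0.168     ]
```

View pics/c3.png

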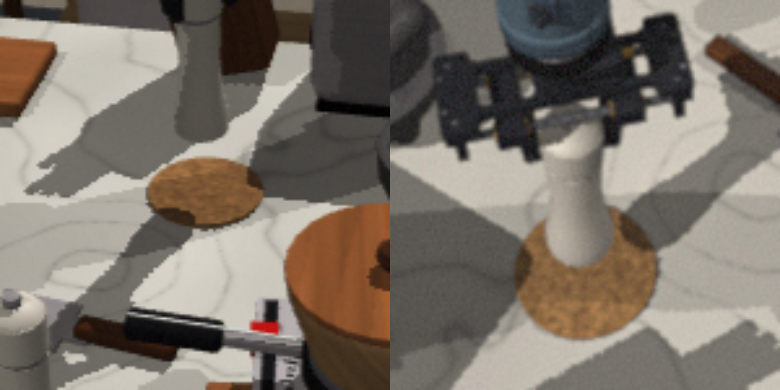

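The mill hangs upright above the mat, and the mat surface is about 76 mm below its foot.

Call:
{"op": "step_arm", "data": {
  "xyz": [
    [0,0,8],
    [0,0,18],
    [0,0,28],
    [0,0,38],
    [0,0,48],
    [0,0,57],
    [0,0,64],
    [0,0,69],
    [0,0,72],
    [0,0,74]
  ],
  "delta_rot": [
    [0,0,0],
    [0,0,0],
    [0,0,0],
    [0,0,0],
    [0,0,0],
    [0,0,0],
    [0,0,0],
    [0,0,0],
    [0,0,0],
    [0,0,0]
  ],
  "jaw": [42,42,42,42,42,42,42,42,42,42]
}}

```text
time_s: 8.3
position: [0.4238, 0.3906, 0.1506]
tcp_rot: [[-0.7, 0.714, 0.0], [0.714, 0.7, 0.0], [0.0, 0.0, -1.0]]
wrist_force: [-1.0, 0.3, -2.9]
grip_width: 0.0494
gripper_force: 25.0
```

Call:
{"op": "step_arm", "data": {
  "xyz": [
    [0,0,0.3],
    [0,0,0.6],
    [0,0,0.9],
    [0,0,1.2],
    [0,0,1.5],
    [0,0,1.8],
    [0,0,1.8],
    [0,0,1.8],
    [0,0,1.8],
    [0,0,1.8]
  ],
  "delta_rot": [
    [0,0,0],
    [0,0,0],
    [0,0,0],
    [0,0,0],
    [0,0,0],
    [0,0,0],
    [0,0,0],
    [0,0,0],
    [0,0,0],
    [0,0,0]
  ],
  "jaw": [42,42,42,42,42,42,42,42,42,42]
}}

```text
time_s: 9.3
position: [0.4237, 0.3906, 0.1489]
tcp_rot: [[-0.7, 0.714, -0.0], [0.714, 0.7, 0.0], [0.0, 0.0, -1.0]]
wrist_force: [-0.4, -0.0, -3.8]
grip_width: 0.0496
gripper_force: 25.0
```

Call:
{"op": "step_arm", "data": {
  "xyz": [
    [0,0,0.3],
    [0,0,0.6],
    [0,0,0.9],
    [0,0,1.2],
    [0,0,1.2],
    [0,0,1.2],
    [0,0,1.2],
    [0,0,1.2],
    [0,0,1.2],
    [0,0,1.2]
  ],
  "delta_rot": [
    [0,0,0],
    [0,0,0],
    [0,0,0],
    [0,0,0],
    [0,0,0],
    [0,0,0],
    [0,0,0],
    [0,0,0],
    [0,0,0],
    [0,0,0]
  ],
  "jaw": [42,42,42,42,42,42,42,42,42,42]
}}

```text
time_s: 10.3
position: [0.4239, 0.3909, 0.1482]
tcp_rot: [[-0.7, 0.714, 0.001], [0.714, 0.7, 0.001], [-0.0, 0.001, -1.0]]
wrist_force: [-0.0, -0.3, 5.6]
grip_width: 0.0493
gripper_force: 24.9
```

Contact. I'll open gently and rise.

Call:
{"op": "step_arm", "data": {
  "xyz": [
    [0,0,0],
    [0,0,0],
    [0,0,0],
    [0,0,0],
    [0,0,0],
    [0,0,0],
    [0,0,0],
    [0,0,0],
    [0,0,0],
    [0,0,0]
  ],
  "delta_rot": [
    [0,0,0],
    [0,0,0],
    [0,0,0],
    [0,0,0],
    [0,0,0],
    [0,0,0],
    [0,0,0],
    [0,0,0],
    [0,0,0],
    [0,0,0]
  ],
  "jaw": [50,52,55,58,62,66,70,74,76,76]
}}

```text
time_s: 11.3
position: [0.4237, 0.3905, 0.1477]
tcp_rot: [[-0.7, 0.714, -0.0], [0.714, 0.7, -0.0], [-0.0, -0.0, -1.0]]
wrist_force: [0.9, 0.5, 0.5]
grip_width: 0.0762
gripper_force: 0.0
```

Call:
{"op": "step_arm", "data": {
  "xyz": [
    [0,0,-4],
    [0,0,-12],
    [0,0,-24],
    [0,0,-40],
    [0,0,-56],
    [0,0,-72],
    [0,0,-88],
    [0,0,-104],
    [0,0,-114],
    [0,0,-120]
  ],
  "delta_rot": [
    [0,0,0],
    [0,0,0],
    [0,0,0],
    [0,0,0],
    [0,0,0],
    [0,0,0],
    [0,0,0],
    [0,0,0],
    [0,0,0],
    [0,0,0]
  ],
  "jaw": [76,76,76,76,76,76,76,76,76,76]
}}

```text
time_s: 12.3
position: [0.424, 0.3908, 0.2689]
tcp_rot: [[-0.7, 0.714, 0.001], [0.714, 0.7, 0.001], [-0.0, 0.001, -1.0]]
wrist_force: [-0.7, 0.2, -0.3]
grip_width: 0.0757
gripper_force: 0.0
```

```bash
python3 d.py
python3 - <<'E'
from h import *
a=snap('scene','s3');b=snap('side','d3');w=snap('wrist','w3')
A=cv2.resize(a['image'][130:310,240:420],None,fx=2.2,fy=2.2);B=cv2.resize(b['image'][250:430,190:370],None,fx=2.2,fy=2.2)
cv2.imwrite('pics/c4.png',np.hstack([A,B]))
E
```

```text
t 12.3 p [0.424  0.3908 0.2689] yaw_y 44.4 zz [ 0.001  0.001 -1.   ] w 0.0757438200203315 0.0 F [-0.7  0.2 -0.3] j [-15.9  27.5 -42.3  96.   20.2  64.4 -19.5]
```

View pics/c4.png

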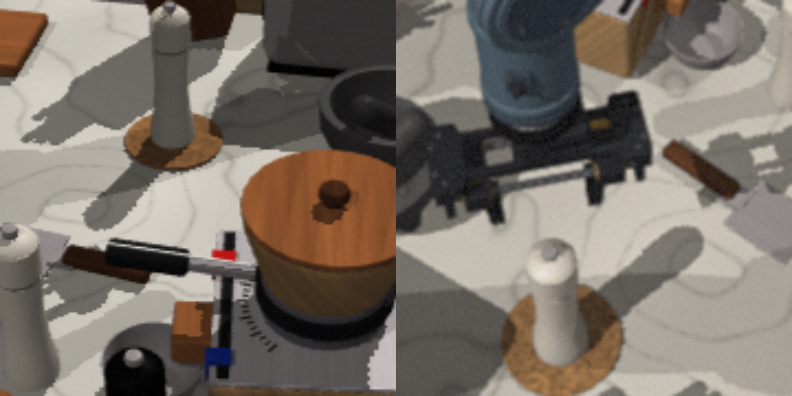

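The salt mill stands upright near the middle of the mat. Next is the lever: go above the grip, with the fingers closing across it.

```bash
python3 d.py .480 -.007 .269
```

```text
t 12.45 p [0.4237 0.3904 0.2676] yaw_y 44.4 zz [-0. -0. -1.] w 0.07589685948694437 0.0 F [ 0.6  0.6 -0.5] j [-15.9  27.6 -42.3  96.1  20.2  64.3 -19.5]
[0.48, -0.007, 0.269] [-323.3 -237.9   -1.3]
```

Call:
{"op": "step_arm", "data": {
  "xyz": [
    [-15,-11,-2],
    [-45,-33,-2],
    [-80,-59,-2],
    [-115,-85,-2],
    [-150,-110,-2],
    [-190,-140,-2],
    [-230,-169,-2],
    [-268,-197,-2],
    [-300,-221,-2],
    [-323,-238,-2]
  ],
  "delta_rot": [
    [0,0,-0.05],
    [0,0,-0.13],
    [0,0,-0.21],
    [0,0,-0.29],
    [0,0,-0.37],
    [0,0,-0.45],
    [0,0,-0.53],
    [0,0,-0.61],
    [0,0,-0.68],
    [0,0,-0.746]
  ],
  "jaw": [60,60,60,60,60,60,60,60,60,60]
}}

```text
time_s: 13.45
position: [0.4792, -0.0102, 0.2689]
tcp_rot: [[-0.999, 0.05, -0.002], [0.05, 0.999, -0.001], [0.002, -0.001, -1.0]]
wrist_force: [0.5, 0.9, 0.5]
grip_width: 0.0604
gripper_force: 0.0
```

```bash
python3 d.py .480 -.007 .142
python3 - <<'E'
from h import *
w=snap('wrist','w4')
E
```

```text
t 13.45 p [ 0.4792 -0.0102  0.2689] yaw_y 87.13 zz [-0.002 -0.001 -1.   ] w 0.06042658770489277 0.0 F [0.5 0.9 0.5] j [ 36.3  18.1 -48.2 109.2  15.6  59.6  68.6]
[0.48, -0.007, 0.142] [ -0.8   3.3 126.9]
```

View pics/w4.png

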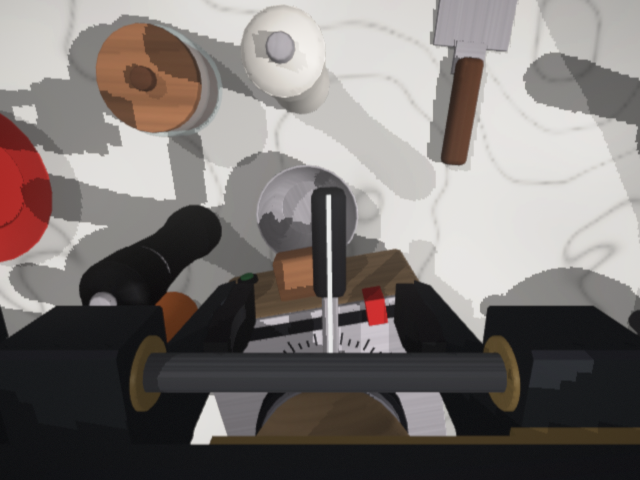

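The wrist view shows the lever's white line at x ≈ 329 from row 195 to row 350, midway between the fingers. The red tab is at (375,307), and the path to it is clear.

```bash
cat > lev.py <<'E'
import sys
from h import *
w=load(sys.argv[1]);im=w['image'];h=cv2.cvtColor(im,cv2.COLOR_BGR2HSV)
m=cv2.inRange(h,(0,190,90),(5,255,255));n,l,s,ct=cv2.connectedComponentsWithStats(m)
for i in range(1,n):
    if 60<s[i,4]<900: 
        rr=[(h[int(y),int(x),2]) for y,x in np.argwhere(l==i)]
        print('red',ct[i].round(1),s[i],onz(w,*ct[i],.142).round(4))
        for y in range(s[i,1],s[i,1]+s[i,3],4):
            x=np.where(l[y]==i)[0];print('  row',y,x.min(),x.max(),'V',h[y,x,2].astype(int)[::3])
# white line on the dark grip
q=[]
for y in range(200,290,10):
    r=im[y,310:350].min(axis=1).astype(float); k=np.where(r>150)[0]
    if len(k): q.append((310+k.mean(),y))
q=np.array(q)
P=np.array([onz(w,x,y,.170)[:2] for x,y in q]);print(q[[0,-1]],P[[0,-1]])
f=np.polyfit(P[:,0],P[:,1],1);print('slope',f[0],'y at .647',np.polyval(f,.647))
E
python3 lev.py w4
```

```text
red [375.8 310.4] [366 294  21  30 457] [0.5501 0.0282 0.142 ]
  row 294 378 378 V [98]
  row 298 368 382 V [ 98 107 126]
  row 302 366 382 V [189 201 203 204 205 205]
  row 306 366 383 V [177 203 203 204 205 204]
  row 310 366 385 V [130 202 203 204 203 205 181]
  row 314 367 386 V [152 202 204 203 205 205 182]
  row 318 368 385 V [171 203 203 205 205 199]
  row 322 370 382 V [203 203 204 206 203]
[[328.  200. ]
 [329.5 280. ]] [[ 0.4527044  -0.00609811]
 [ 0.50991423 -0.00770698]]
slope -0.015233660028735208 y at .647 -0.009752819639745386
```

Call:
{"op": "step_arm", "data": {
  "xyz": [
    [0,3,15],
    [0,3,30],
    [0,3,46],
    [0,3,62],
    [0,3,78],
    [0,3,92],
    [0,3,105],
    [0,3,115],
    [0,3,122],
    [0,3,126]
  ],
  "delta_rot": [
    [0,0,0],
    [0,0,0],
    [0,0,0],
    [0,0,0],
    [0,0,0],
    [0,0,0],
    [0,0,0],
    [0,0,0],
    [0,0,0],
    [0,0,0]
  ],
  "jaw": [60,60,60,60,60,60,60,60,60,60]
}}

```text
time_s: 14.5
position: [0.4798, -0.0037, 0.1431]
tcp_rot: [[-0.999, 0.05, -0.0], [0.05, 0.999, 0.0], [0.0, 0.0, -1.0]]
wrist_force: [-0.3, -0.0, 0.4]
grip_width: 0.0596
gripper_force: 0.0
```

Call:
{"op": "step_arm", "data": {
  "xyz": [
    [0,0,0],
    [0,0,0],
    [0,0,0],
    [0,0,0],
    [0,0,0],
    [0,0,0],
    [0,0,0],
    [0,0,0],
    [0,0,0],
    [0,0,0]
  ],
  "delta_rot": [
    [0,0,0],
    [0,0,0],
    [0,0,0],
    [0,0,0],
    [0,0,0],
    [0,0,0],
    [0,0,0],
    [0,0,0],
    [0,0,0],
    [0,0,0]
  ],
  "jaw": [50,42,36,31,27,22,18,18,18,18],
  "squeeze": 10
}}

```text
time_s: 15.5
position: [0.48, -0.0039, 0.1438]
tcp_rot: [[-0.999, 0.05, 0.0], [0.05, 0.999, -0.0], [-0.0, -0.0, -1.0]]
wrist_force: [-1.2, -2.3, 4.5]
grip_width: 0.0234
gripper_force: 10.0
```

```bash
python3 d.py
python3 - <<'E'
from h import *
s=sense();R=np.array(s['tcp_rot']);p=np.array(s['position']);ax=np.array([.647,-.0155])
v=p[:2]-ax;a0=np.arctan2(-v[1],v[0]);r=np.hypot(*v);print('r',r,'off',np.degrees(np.arctan2(v[1],-v[0])))
cur=np.arctan2(v[1],-v[0]);tgt=np.arctan2(.045,.095)
for i in range(1,21):
    b=cur+(tgt-cur)*i/20
    q=ax+r*np.array([-np.cos(b),np.sin(b)])
    print(i,(R.T@(np.r_[q,p[2]]-p)*1000).round(1)[:2],round(b-cur,3))
E
```

```text
t 15.5 p [ 0.48   -0.0039  0.1438] yaw_y 87.13 zz [ 0. -0. -1.] w 0.02337248403477066 10.009350946638733 F [-1.2 -2.3  4.5] j [ 29.   28.5 -42.  115.9  26.7  45.4  58.2]
r 0.16743995182155733 off 3.9668753819950293
1 [-0.1  3.1] 0.019
2 [-0.2  6.2] 0.037
3 [-0.4  9.4] 0.056
4 [-0.7 12.5] 0.075
5 [-1.  15.6] 0.093
6 [-1.4 18.7] 0.112
7 [-1.8 21.8] 0.131
8 [-2.3 24.9] 0.149
9 [-2.9 27.9] 0.168
10 [-3.5 31. ] 0.187
11 [-4.2 34. ] 0.205
12 [-4.9 37.1] 0.224
13 [-5.7 40.1] 0.243
14 [-6.5 43.1] 0.261
15 [-7.4 46.1] 0.28
16 [-8.3 49.1] 0.299
17 [-9.4 52.1] 0.317
18 [-10.4  55. ] 0.336
19 [-11.5  57.9] 0.354
20 [-12.7  60.8] 0.373
```

Call:
{"op": "step_arm", "data": {
  "xyz": [
    [0,2,0],
    [-0.1,5,0],
    [-0.4,9,0],
    [-0.8,13.5,0],
    [-1.3,18,0],
    [-2,22.5,0],
    [-2.8,27,0],
    [-3.6,31.5,0],
    [-4.4,35,0],
    [-5.3,38.5,0]
  ],
  "delta_rot": [
    [0,0,0.012],
    [0,0,0.03],
    [0,0,0.055],
    [0,0,0.083],
    [0,0,0.11],
    [0,0,0.138],
    [0,0,0.167],
    [0,0,0.195],
    [0,0,0.217],
    [0,0,0.24]
  ],
  "jaw": [18,18,18,18,18,18,18,18,18,18]
}}

```text
time_s: 16.5
position: [0.4867, 0.0355, 0.1437]
tcp_rot: [[-0.958, 0.286, -0.001], [0.286, 0.958, 0.0], [0.001, 0.0, -1.0]]
wrist_force: [-1.7, -0.2, 5.9]
grip_width: 0.024
gripper_force: 10.0
```

```bash
cat > go.py <<'E'
import sys
from h import *
s=sense();R=np.array(s['tcp_rot']);p=np.array(s['position']);ax=np.array([.647,-.0155])
v=p[:2]-ax;r=.1675;tgt=np.radians(float(sys.argv[1]))
q=ax+r*np.array([-np.cos(tgt),np.sin(tgt)])
yaw=np.arctan2(R[1,1],R[0,1])
print('r',np.hypot(*v),'ang',np.degrees(np.arctan2(v[1],-v[0])),'yawang',90-np.degrees(yaw),'move',(R.T@(np.r_[q,p[2]]-p)*1000).round(1),'rot',yaw-(np.pi/2-tgt))
E
python3 go.py 25.35; python3 d.py
```

```text
r 0.16818713508777003 ang 17.66261802919861 yawang 16.628807580436884 move [-2.6 22.4  0. ] rot 0.15221352242134722
t 16.5 p [0.4867 0.0355 0.1437] yaw_y 73.37 zz [-0.001  0.    -1.   ] w 0.024024605298219676 10.01568357925862 F [-1.7 -0.2  5.9] j [ 21.8  28.3 -38.8 114.9  24.8  45.1  41.8]
```

Call:
{"op": "step_arm", "data": {
  "xyz": [
    [0,4,0],
    [-0.3,8,0],
    [-0.8,12,0],
    [-1.4,16,0],
    [-2,19,0],
    [-2.4,21,0],
    [-2.6,22.4,0],
    [-2.6,22.4,0],
    [-2.6,22.4,0],
    [-2.6,22.4,0]
  ],
  "delta_rot": [
    [0,0,0.027],
    [0,0,0.054],
    [0,0,0.08],
    [0,0,0.107],
    [0,0,0.13],
    [0,0,0.143],
    [0,0,0.152],
    [0,0,0.152],
    [0,0,0.152],
    [0,0,0.152]
  ],
  "jaw": [18,18,18,18,18,18,18,18,18,18]
}}

```text
time_s: 17.5
position: [0.4951, 0.0575, 0.1437]
tcp_rot: [[-0.905, 0.426, -0.001], [0.426, 0.905, 0.002], [0.002, 0.001, -1.0]]
wrist_force: [-3.5, 2.1, 5.5]
grip_width: 0.0237
gripper_force: 10.1
```

```bash
python3 go.py 25.35
python3 - <<'E'
from h import *
snap('wrist','w5')
E
```

```text
r 0.16854504326131184 ang 25.67167068435456 yawang 25.204872130360073 move [-1.  -0.9 -0. ] rot 0.002532959161621884
```

Call:
{"op": "step_arm", "data": {
  "xyz": [
    [0,0,0],
    [0,0,0],
    [0,0,0],
    [0,0,0],
    [0,0,-10],
    [0,0,-30],
    [0,0,-55],
    [0,0,-80],
    [0,0,-105],
    [0,0,-125]
  ],
  "delta_rot": [
    [0,0,0],
    [0,0,0],
    [0,0,0],
    [0,0,0],
    [0,0,0],
    [0,0,0],
    [0,0,0],
    [0,0,0],
    [0,0,0],
    [0,0,0]
  ],
  "jaw": [32,40,44,44,44,44,44,44,44,44]
}}

```text
time_s: 18.55
position: [0.4963, 0.0553, 0.2709]
tcp_rot: [[-0.904, 0.428, 0.002], [0.428, 0.904, 0.0], [-0.001, 0.001, -1.0]]
wrist_force: [-0.7, 0.0, 0.6]
grip_width: 0.0441
gripper_force: 0.0
```

```bash
python3 d.py
python3 - <<'E'
from h import *
w=snap('wrist','w6');a=snap('scene','s6');b=snap('side','d6')
E
python3 lev.py w6
python3 - <<'E'
from h import *
w,a,b=load('w6'),load('s6'),load('d6')
W=cv2.resize(w['image'][180:380,270:420],None,fx=3,fy=3)
A=cv2.resize(a['image'][220:290,280:360],(340,300),interpolation=2);B=cv2.resize(b['image'][215:285,270:350],(340,300),interpolation=2)
cv2.imwrite('pics/c6.png',np.hstack([W,np.vstack([A,B])]))
E
```

```text
t 18.55 p [0.4963 0.0553 0.2709] yaw_y 64.69 zz [ 0.002  0.    -1.   ] w 0.044062146809203 0.0 F [-0.7  0.   0.6] j [ 23.2  18.6 -41.9 106.8  14.3  59.9  40.2]
[[338.1 200. ]
 [327.5 280. ]] [[0.47668089 0.07495536]
 [0.52594296 0.04402984]]
slope -0.6731093916501266 y at .647 -0.039749300078968486
```

View pics/c6.png

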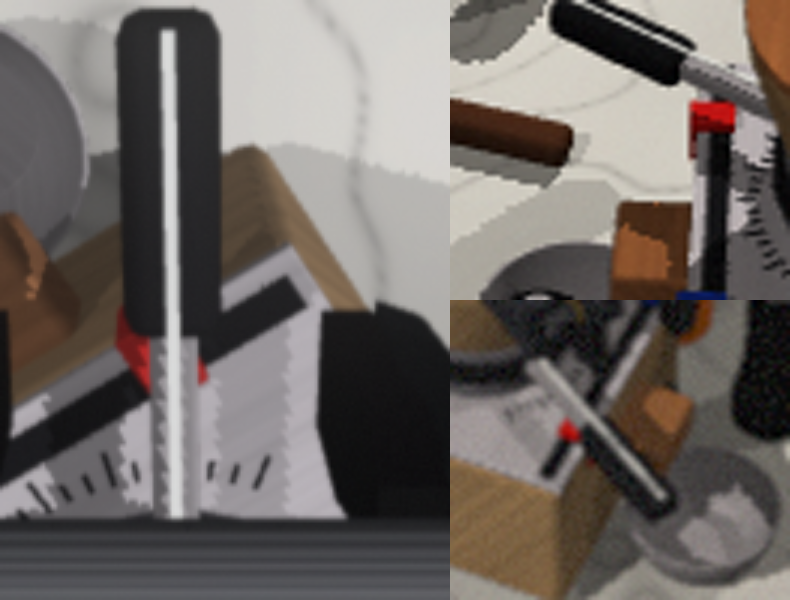

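The last crop shows the lever's line running over the red tab. The tab shows on both sides of the arm, at about wrist (312,291) and (338,305). I'll compute the offset numerically from all views.

Run:
```python
from h import *
ax=np.array([.647,-.0155])
w,a,b,w4=load('w6'),load('s6'),load('d6'),load('w4')
def ln(c,p,q,z1,z2):
    A,B=onz(c,*p,z1)[:2],onz(c,*q,z2)[:2];d=(A-B)/np.linalg.norm(A-B);return A,B,d
im=w['image'];q=[]
for y in range(195,285,6):
    r=im[y,318:336].min(axis=1).astype(float);k=np.where(r>130)[0]; q.append((318+(k*r[k]).sum()/r[k].sum(),y))
q=np.array(q);P=np.array([onz(w,*t,.170)[:2] for t in q])
f=np.polyfit(P[:,0],P[:,1],1)
print('wrist line ang',np.degrees(np.arctan(-f[0])),'y at axis',np.polyval(f,ax[0]),'mid',P[0],P[-1])
for e in P[[0,-1]]: print(' ang via axis',np.degrees(np.arctan2(e[1]-ax[1],ax[0]-e[0])))
# scene/side line ends
for n,c,p,t in (('scene',a,(280+112/4.25,220+2/4.286),(280+240/4.25,220+45/4.286)),('side',b,(270+(660-450)/4.25,215+195/4.286),(270+(590-450)/4.25,215+110/4.286))):
    A,B,d=ln(c,p,t,.17,.17);print(n,A,B,np.degrees(np.arctan2(d[1],-d[0])),[np.degrees(np.arctan2(e[1]-ax[1],ax[0]-e[0])) for e in (A,B)])
# tab from unobstructed w4: bright (top face) pixels, and side-by-side in w1
for n in ('w1','w4','scene0','side0','s3','s6'):
    c=load(n);h=cv2.cvtColor(c['image'],cv2.COLOR_BGR2HSV);m=cv2.inRange(h,(0,190,160 if n[0]=='w' else 90),(5,255,255))
    u0=proj(c,[.552,.03,.142]);k=np.argwhere(m>0)[:,::-1];k=k[np.hypot(*(k-u0).T)<25]
    if len(k)<4: continue
    (cx,cy),sz,an=cv2.minAreaRect(k.astype(np.float32));X=onz(c,cx,cy,.142);Y=onz(c,*k.mean(0),.142)
    print(n,len(k),X[:2].round(4),Y[:2].round(4),'ang',np.degrees(np.arctan2(Y[1]-ax[1],ax[0]-Y[0])).round(2))
# same for the hopper knob
```

```text
wrist line ang 24.28895049441644 y at axis -0.010992948639252265 mid [0.47003062 0.06877327] [0.52510029 0.04404571]
 ang via axis 25.46390966145712
 ang via axis 26.03463508739039
scene [0.47060648 0.06276261] [0.53993123 0.04199564] 16.67615081846492 [np.float64(23.925994676400755), np.float64(28.23567788626985)]
side [0.46966673 0.06962994] [0.53982496 0.03482158] 26.387884678696853 [np.float64(25.643623831969204), np.float64(25.151325419001008)]
w1 319 [0.5516 0.0292] [0.5516 0.0292] ang 25.1
w4 420 [0.5509 0.0285] [0.5509 0.0283] ang 24.5
scene0 35 [0.5533 0.0286] [0.5539 0.0294] ang 25.75
side0 35 [0.5508 0.0309] [0.5517 0.0305] ang 25.73
s3 35 [0.5533 0.0286] [0.5539 0.0294] ang 25.75
s6 50 [0.5538 0.0255] [0.5534 0.0269] ang 24.39
```

Run:
```python
from h import *
g=np.array([-.137,.99])  # grinder y direction
c=load('w6');print('cam',ray(c,320,240)[0])
def red(c,vmin):
    h=cv2.cvtColor(c['image'],cv2.COLOR_BGR2HSV);m=cv2.inRange(h,(0,170,vmin),(6,255,255))
    u0=proj(c,[.552,.03,.142]);k=np.argwhere(m>0)[:,::-1];k=k[np.hypot(*(k-u0).T)<30]
    return np.array([onz(c,*t,.142)[:2] for t in k]),k
for n in ('w1','w4','w6'):
    X,k=red(load(n),160);s=X@g;t=X@np.array([.99,.137]);print(n,len(k),'along-slot min/mid/max',s.min(),(s.min()+s.max())/2,s.max(),'mean',s.mean(),'fwd',t.min(),t.max(), 'px',k.min(0),k.max(0))
im=c['image']
for y in (296,300,304,308,320,335):
    r=im[y,305:345];print(y,r.min(axis=1))
    k=np.where(r.min(axis=1)>165)[0]
    rr=r.min(axis=1).astype(int)
    j=[i for i in range(14,32) if rr[i]>200]
    if j:
        u=305+np.mean(j)
        for z in (.165,.170): P=onz(c,u,y,z);print('   u',u,z,P[:2].round(4),'slot',round(P[:2]@g,4),'fwd',round(P[:2]@[.99,.137],4))
```

```text
cam [0.42923526 0.08689871 0.41639223]
w1 325 along-slot min/mid/max -0.05370546471611488 -0.04670908211365041 -0.039712699511185945 mean -0.04667183370485096 fwd 0.5401578556519875 0.5605944304224851 px [326 292] [352 315]
w4 441 along-slot min/mid/max -0.05482400834510708 -0.04726792763967537 -0.03971184693424365 mean -0.04736184343509535 fwd 0.5389196710376124 0.5601799863667372 px [366 299] [386 324]
w6 16 along-slot min/mid/max -0.053622195372206166 -0.046704047045173384 -0.0397858987181406 mean -0.05008057054924242 fwd 0.5439579342696875 0.559461234006789 px [317 296] [337 307]
296 [ 76  82  84  80  52  33  28  27  27  29  30  37  41  44  57  87  92  92
  91 102 149 211 217 216 205 157 146 135 135 141 128  54  28  29  32  31
  32  31  30  30]
   u 327.5 0.165 [0.5394 0.0378] slot -0.0365 fwd 0.5392
   u 327.5 0.17 [0.5372 0.0387] slot -0.0353 fwd 0.5372
300 [104 105 104 105 104  98  78  51  32  27  27  28  30  39  57  86  92 101
 127 146 167 212 217 216 205 155 133 132 135 140 128  55  29  30  37  51
  83 112 129 145]
   u 327.5 0.165 [0.5424 0.0364] slot -0.0383 fwd 0.5419
   
[... 471 characters left out ...]
9 161 164
 164 162 159 151]
   u 327.5 0.165 [0.5483 0.0336] slot -0.0418 fwd 0.5474
   u 327.5 0.17 [0.5459 0.0347] slot -0.0405 fwd 0.5452
320 [ 24  33  55  76  87 106 127 170 174 174 174 174 174 173 164 125  96  93
 103 124 148 199 216 217 211 178 142 132 134 142 151 162 173 174 173 171
 160 150 146 144]
   u 328.0 0.165 [0.5575 0.0297] slot -0.047 fwd 0.556
   u 328.0 0.17 [0.5549 0.0309] slot -0.0455 fwd 0.5536
335 [ 36  44  84 100 113 148 168 168 142  66  92 160 168 167 162 134  95  90
  89  93 118 178 214 217 213 191 145 131 132 140 149 154 171 158  90  58
 108 156 151 149]
   u 328.0 0.165 [0.569  0.0243] slot -0.0539 fwd 0.5666
   u 328.0 0.17 [0.5662 0.0255] slot -0.0523 fwd 0.5641
```

In the wrist view the line lies 3.4 mm past the tab's middle along the slot, about 1.5° too far. I'll re-grip and move it back 4.4 mm at the grip.

Call:
{"op": "step_arm", "data": {
  "xyz": [
    [0,0,20],
    [0,0,42],
    [0,0,64],
    [0,0,84],
    [0,0,100],
    [0,0,112],
    [0,0,120],
    [0,0,124],
    [0,0,125],
    [0,0,125]
  ],
  "delta_rot": [
    [0,0,0],
    [0,0,0],
    [0,0,0],
    [0,0,0],
    [0,0,0],
    [0,0,0],
    [0,0,0],
    [0,0,0],
    [0,0,0],
    [0,0,0]
  ],
  "jaw": [44,44,44,44,44,44,44,44,44,44]
}}

```text
time_s: 19.7
position: [0.4963, 0.0552, 0.144]
tcp_rot: [[-0.904, 0.428, 0.001], [0.428, 0.904, 0.0], [-0.001, 0.0, -1.0]]
wrist_force: [-0.4, 0.1, 0.1]
grip_width: 0.044
gripper_force: 0.0
```

Call:
{"op": "step_arm", "data": {
  "xyz": [
    [0,0,0],
    [0,0,0],
    [0,0,0],
    [0,0,0],
    [0,0,0],
    [0,-1,0],
    [0,-2.5,0],
    [0,-4,0],
    [0,-4.4,0],
    [0,-4.4,0]
  ],
  "delta_rot": [
    [0,0,0],
    [0,0,0],
    [0,0,0],
    [0,0,0],
    [0,0,0],
    [0,0,-0.006],
    [0,0,-0.015],
    [0,0,-0.023],
    [0,0,-0.026],
    [0,0,-0.026]
  ],
  "jaw": [36,30,24,18,18,18,18,18,18,18]
}}

```text
time_s: 20.7
position: [0.4945, 0.0512, 0.144]
tcp_rot: [[-0.915, 0.404, 0.001], [0.404, 0.915, 0.0], [-0.001, 0.0, -1.0]]
wrist_force: [2.0, 2.1, 3.8]
grip_width: 0.0241
gripper_force: 10.0
```

Call:
{"op": "step_arm", "data": {
  "xyz": [
    [0,0,0],
    [0,0,0],
    [0,0,0],
    [0,0,0],
    [0,0,0],
    [0,0,-20],
    [0,0,-45],
    [0,0,-75],
    [0,0,-105],
    [0,0,-125]
  ],
  "delta_rot": [
    [0,0,0],
    [0,0,0],
    [0,0,0],
    [0,0,0],
    [0,0,0],
    [0,0,0],
    [0,0,0],
    [0,0,0],
    [0,0,0],
    [0,0,0]
  ],
  "jaw": [18,18,32,40,44,44,44,44,44,44]
}}

```text
time_s: 21.7
position: [0.4941, 0.0511, 0.2703]
tcp_rot: [[-0.915, 0.404, 0.001], [0.404, 0.915, -0.0], [-0.001, 0.0, -1.0]]
wrist_force: [0.2, -1.0, -0.6]
grip_width: 0.0441
gripper_force: 0.0
```

```bash
cat > chk.py <<'E'
from h import *
import sys
g=np.array([-.137,.99]);fw=np.array([.99,.137])
c=snap('wrist',sys.argv[1]);im=c['image']
h=cv2.cvtColor(im,cv2.COLOR_BGR2HSV);m=cv2.inRange(h,(0,170,160),(6,255,255))
u0=proj(c,[.552,.03,.142]);k=np.argwhere(m>0)[:,::-1];k=k[np.hypot(*(k-u0).T)<30]
X=np.array([onz(c,*t,.142)[:2] for t in k]);s=X@g;print('tab',len(k),s.min(),(s.min()+s.max())/2,s.max(),(X@fw).min(),(X@fw).max())
F=[]
for y in range(200,340,6):
    u1=int(round(proj(c,[.52,.044,.168])[0]));rr=im[y,u1-15:u1+15].min(axis=1).astype(int);j=np.where(rr>195)[0]
    if 1<len(j)<7:
        P=onz(c,u1-15+j.mean(),y,.170 if y<285 else .166)[:2];F.append((P@fw,P@g))
F=np.array(F);f=np.polyfit(*F.T,1);print(len(F),'line slot at fwd .550:',np.polyval(f,.550),'resid',np.abs(np.polyval(f,F[:,0])-F[:,1]).max())
E
python3 chk.py w7
```

```text
tab 32 -0.05196475907063268 -0.04571497791919915 -0.039465196767765616 0.539922189503431 0.5602729274879165
24 line slot at fwd .550: -0.048507612044853654 resid 0.003288494528856205
```

Run:
```python
from h import *
g=np.array([-.137,.99]);fw=np.array([.99,.137])
for n in ('w6','w7'):
    c=load(n);im=c['image'];F=[];U=[]
    m=(im.min(axis=2)>195).astype(np.uint8);nn,l,s,ct=cv2.connectedComponentsWithStats(m)
    for i in range(1,nn):
        if s[i,3]>60 and s[i,2]<25:
            k=np.argwhere(l==i);
            for y in range(195,345,6):
                x=k[k[:,0]==y,1]
                if len(x) and len(x)<7: P=onz(c,x.mean(),y,.168)[:2];F.append((P@fw,P@g));U.append((x.mean(),y))
    F=np.array(F);f=np.polyfit(*F.T,1);print(n,len(F),U[0],U[-1],'slot@.550',np.polyval(f,.55),'slope',f[0],'res',np.abs(np.polyval(f,F[:,0])-F[:,1]).max())
    h=cv2.cvtColor(im,cv2.COLOR_BGR2HSV);m=cv2.inRange(h,(0,150,60),(7,255,255))
    for (a,b) in ((.5455,-.0547),(.5455,-.0387)): 
        X=np.r_[a*fw+b*g,.142];print('  pred corner',proj(c,X).round(1))
    for y in range(284,316,4):
        x=np.where(m[y,290:360])[0]+290
        if len(x):print('  ',y,x.min(),x.max(),len(x),h[y,[x.min(),x.max()],2])
```

```text
w6 25 (np.float64(325.5), 195) (np.float64(328.0), 339) slot@.550 -0.04344880853888483 slope -0.6262269691809085 res 0.00037132214125037283
  pred corner [312.2 300.1]
  pred corner [328.9 290.2]
   284 309 310 2 [86 80]
   288 309 311 3 [87 84]
   292 309 316 8 [89 84]
   296 310 319 10 [108 165]
   300 313 319 7 [108 163]
   304 315 337 6 [ 93 165]
   308 317 318 2 [ 64 106]
w7 25 (np.float64(323.5), 195) (np.float64(327.5), 339) slot@.550 -0.04792136781132189 slope -0.5794306584781274 res 0.00024888888833936307
  pred corner [316.2 300.5]
  pred corner [333.2 291. ]
   296 314 337 8 [109 105]
   300 316 340 8 [114  85]
   304 336 341 6 [158 155]
   308 335 340 6 [163 159]
```

The line is now within about 1 mm of the tab's middle, and the gripper is clear of everything. I'll hand the job in.

```bash
python3 -c "
from h import *
print(close_job())"
```

```text
the job is handed in; nothing more can be done
None
```

I moved the salt mill to the cork mat, where it stood upright, and set the lever to the red tab, measured about 1 mm off the tab's middle. I then handed the job in at about 22 s; no verdict came back.

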